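# Bring the macro camera up to its pointer stop

### The arm

A 7-joint arm with a two-finger parallel gripper is mounted at the origin on the work surface. World frame = base frame: x ahead of the robot, y to its left, z up, the work surface at z = 0. Lengths are in m, angles in rad, forces in N, time in s.
With the tool pointing down it reaches from about 0.4 to 0.85 m from the base axis. Payload 4.5 kg.
Tool frame: the origin (TCP) lies on the centre line of the jaws, within the pads' length; the fingertips stand ahead of it and the grasp point (between the pads) lies 3 mm ahead of it (r.finger_overhang is the z of the fingertips in the tool frame, in m); z points along the fingers, y is the direction in which the jaws open and shut (so a half turn about z gives the same grasp; the last joint's range is limited). The gripper opens to 88 mm and grips with 3 to 60 N. Pads are 18 mm wide; open, the fingers measure 123 mm over their backs; the gripper's body (75 mm by 187 mm) begins 45 mm behind the grasp point.
Start: joints at [1.158, 0.689, -0.195, 1.565, 0.157, 0.902, -0.215], TCP at [0.27, -0.564, 0.261] pointing down, gripper open.
Joint ranges: [-3.01, 3.01], [-0.46, 2.08], [-1.47, 1.51], [0.13, 2.56], [-1, 4.14], [0.04, 2.09], [-2.66, 2.66]. Speed limits (rad/s): [2.57, 2.57, 3.14, 3.14, 3.14, 3.14, 3.14].

### API

Orientations are given as a unit quaternion [x, y, z, w].
In Python, from plant import get_state, snapshot, camera_model, workorder, boxes_of, mark_of, r gives the robot as it stands.
- The arm moves only by the tool jog_arm, never from a script. Its argument "rows" is a list of rows, each a list of 2 entries, a list of its own where there are three numbers: the shift along the tool's x, y, z normalised to -1 to 1, where 1 is 75 cm, then the turn about the tool's z normalised to -1 to 1, where 1 is 2 rad. A call has 1 to 20 rows; each row is the pose to reach, as a shift and turn from the pose commanded when the call began, along the tool's axes at that moment; what a row does not reach only later rows make up. A row lasts 1/12 s, in which the tool goes at most 41.7 mm and 7.16 degrees, less where a joint would pass 70% of its speed; a pose out of reach is approached as far as the arm can. A call with a number of a shift or a turn outside -1 to 1 is refused whole. A call with a gripper value outside its range is refused whole. "gripper" is the finger opening in mm, from 0 to 88.1, set as the call begins (left out, the last holds). The fingers move at their own pace and stop on an object; "newtons" is the grip in N (left out, the last holds). Time passes only in rows, so rows that repeat a pose let the fingers close. It gives the time, the measured TCP pose, the force and the opening at its end, in the units of the state.
- get_state(): the state, without advancing time (a new reading comes with each control period).
- snapshot(name): name is "side" or "top"; returns the picture (480x640x3 uint8, red, green, blue); there is no depth.
- camera_model(name): a dict with "mtx" (3x3 intrinsics, pixels), "k1" (the pictures are not rectified: a ray, as slopes to the right and down, at radius r is drawn at 1 + k1 r^2 times it, then the intrinsics apply), "extrinsics" (4x4, takes a point from camera to world coordinates). Camera axes: x right, y up, looking along -z (the intrinsics and any distortion apply to the point x, -y, -z); pixel columns grow to the right and rows downward; lengths in m; the calibration is good to about 2 mm. A picture is of the moment at which its call begins. camera_model takes no time and is no camera call.
- workorder.finish_job(): hands the job in, once; it reports no verdict.
Trained networks look in the newest picture that a camera, given by its name, has taken for a name from the list of things; names that differ only in an ending like _2 or _b are one class to them, and where a whole thing is asked for, a point or a joint stands for the part that bears it (a point fixed in the world has none). Each returns a list of dicts, best first, with "p" (0 to 1); they miss things now and then, are a little off and sometimes report something else, mostly with a low value. They report only what shows in the picture. A call takes as long as a camera call.
- boxes_of(thing, camera): "rect" ([left, top, right, bottom] in pixels, round what is visible of it).
- mark_of(thing, camera): "pixel" ([row, column] in pixels: a listed point, or the origin of a listed thing).
The state is a dict: "clock": time; "q": joint angles; "qd": joint speeds; "joint_torque": joint torques, N m; "tool_pos": TCP position; "eef_rot": TCP orientation; "contact_force": force on the tool from outside, world axes, zero at the start; "moment": the same for the moment, N m; "opening": opening from 0.0 (shut) to 1.0 (fully open).
Only numpy, scipy, OpenCV 4.12 (cv2) and the standard library are available. Lean on these libraries where they do the work, as an engineer would, in place of code of your own. Each camera call takes 0.05 s, during which the arm holds its last target.

### The job

Set the camera on the macro rail for the next photograph: with the fingertips press down the black thumb plate in the middle of the carriage to free its brake and, keeping the plate well down, push the carriage along the rail until it rests against the stop that carries the upright pointer pin. Then let the plate spring up, so that the brake holds the carriage there, and move clear. Work the carriage by this plate alone, without gripping or jamming it or dragging it against its brake, and leave the camera, the models and everything else on the bench undisturbed.

Things in the scene. Friction and masses are not known exactly. Their poses are not given: they have to be found in the camera images.
- rail: Aluminium macro rail, fixed to the bench: 400 mm long, 40 mm wide, its top face 28 mm above the bench. Origin on the bench under the rail's middle; its y axis runs along the rail (the carriage slides along +-y), z is up. The camera hangs on the -x side of the carriage (the robot's side). It stands in a different place and is turned by up to about 15 degrees on each start.
- carriage_mid (a point): Centre of the top face of the grey carriage that slides on the rail (block 64 mm across the rail, 90 mm along it, top face 44 mm above the bench). When the carriage rests against a stop, this point is 59 mm from that stop's middle, measured along the rail.
- carriage (a joint): Position of the carriage along the rail in m, 0 at the rail's middle, growing towards the rail's +y. With the brake on it is held with 20 to 35 N; with the plate pressed it slides with about 2 N.
- plate_top (a point): Centre of the upper face of the black thumb plate in the middle of the carriage; 54 mm above the bench at rest. The plate is 40 mm across the rail and 62 mm along it, with a raised lip 4 mm high and 6 mm wide at each end along the rail (50 mm of flat between the lips); at rest it stands 10 mm above the carriage block. Axes as the rail.
- press_plate (a joint): How far the thumb plate is pressed down, in m: 0 at rest (brake clamped), 0.007 fully down. Pressing takes about 4 N at first and 10 N at 5 mm. The brake is free from about 3 mm; keep the plate 3 to 6 mm down while the carriage moves. Released, it springs up and the brake clamps at once.
- camera (a point): Black camera (100 x 34 x 58 mm) with a macro lens and ring light pointing along the rail's -y, carried by the carriage on an outrigger to the rail's -x side. Point at the lens mount, 68 mm above the bench, 100 mm from the rail's axis; it spans 50 to 150 mm from the axis, its top 97 mm above the bench. It rides along with the carriage. Not to be touched.
- pointer_stop: The marked stop: a steel block clamped over the rail, 60 mm across it and 28 mm along it, top at 44 mm, with an upright steel pin on its middle, 22 mm thick and tapering to a point 92 mm above the bench. On some starts it is on the +y side of the carriage, on others on the -y side. Origin on the bench under the middle of the block.
- plain_stop: The other stop, the same steel block with a bare flat top, on the other side of the carriage. Origin on the bench under the middle of the block.
- photo_model: Off-white plaster jaw model, 62 x 59 mm and 29 mm high, loose on the round stand in front of the lens beyond the rail's -y end, before a dark card. Origin under its middle. Bystander.
- spare_model: Cream plaster jaw model, the same size, loose on the bench beside the rail on its far side. Origin under its middle. Bystander.
- blower: Black rubber blower, 56 mm across and 110 mm high with its nozzle up, standing on the far side of the rail. Origin under its middle. Bystander.
- jar: Amber glass jar with a white cap, 48 mm across, 50 mm high, near the rail's +y end on the robot's side. Origin under its middle. Bystander.
- brush: Brush 170 mm long, lying on the bench off the rail's +y end. Bystander.
- bowl: Grey mixing bowl, 110 mm across, 62 mm high, on the far side of the rail's -y end. Origin under its middle. Bystander.
- flask: Steel casting cylinder, 52 mm across, 50 mm high, at the left of the bench. Origin under its middle. Bystander.

How it is judged:
By the outcome, as a careful person would: the job done as asked, in the order asked, and still so for the second after the job is handed in, with the robot touching nothing.
It also fails if it takes over 38 s, if anything falls off the work surface, if the arm or the gripper's body presses on something with over 40 N, if the wrist force passes 120 N, or if a joint passes its speed limit or range.

## Working session

There is one attempt and no reset: what is moved stays moved. The work goes in short steps, Python scripts to look and compute and a tool call to move; the robot and the scene stay as the last step left them, time stands still between calls to the robot, and variables do not carry over. Pictures are saved under pics/ and viewed, and the job is handed in when it is done.

Besides the shell and the picture viewer there is one more tool, called after "Emit:" in YAML: its name, and indented under it one key for each argument. jog_arm: Moves the arm, as the interface text tells. Scaled input: -1 to 1 covers 75 cm each way for a shift and 2 rad each way for a turn. Its arguments: {"type":"object","properties":{"rows":{"type":"array"},"gripper":{"type":"number"},"newtons":{"type":"number"}},"required":["rows"]}

```bash
mkdir -p pics; ls; cat > h.py <<'E'
import numpy as np, cv2
from plant import get_state, snapshot, camera_model, workorder, boxes_of, mark_of, r
def snap(cam,name):
    im=snapshot(cam); cv2.imwrite(f'pics/{name}.png',im[:,:,::-1]); return im
def ray(cam,px):
    m=camera_model(cam);K=np.array(m['mtx']);k1=m['k1'];E=np.array(m['extrinsics'])
    row,col=px
    d=np.array([(col-K[0,2])/K[0,0],(row-K[1,2])/K[1,1]])
    u=d.copy()
    for _ in range(30): u=d/(1+k1*(u@u))
    v=E[:3,:3]@np.array([u[0],-u[1],-1.]); return E[:3,3],v
def atz(cam,px,z):
    o,v=ray(cam,px); return o+v*(z-o[2])/v[2]
def proj(cam,P):
    m=camera_model(cam);K=np.array(m['mtx']);k1=m['k1'];E=np.array(m['extrinsics'])
    c=E[:3,:3].T@(np.array(P)-E[:3,3]); u=np.array([c[0],-c[1]])/-c[2]
    u=u*(1+k1*(u@u)); return np.array([K[1,1]*u[1]+K[1,2],K[0,0]*u[0]+K[0,2]])
E
python3 - <<'E'
from h import *
s=get_state(); print(s)
print(r.finger_overhang)
for c in ['top','side']:
    snap(c,c+'0'); print(camera_model(c))
hz=dict(carriage_mid=.044,plate_top=.054,camera=.068,pointer_stop=0,plain_stop=0,rail=0,blower=0,jar=0,photo_model=0,spare_model=0)
for c in ['top','side']:
  for t in hz:
    m=mark_of(t,c)
    for d in m[:2]: print(c,t,np.round(d['pixel'],1),round(d['p'],2),np.round(atz(c,d['pixel'],hz[t]),4))
E
```

```text
pics
{'clock': 0.0, 'q': array([ 1.1577664 ,  0.68996884, -0.19451502,  1.56632301,  0.15730444,
        0.90250905, -0.21509375]), 'qd': array([-0.00154273, -0.0018527 , -0.00149133, -0.00057984, -0.00121843,
        0.00112661, -0.00024908]), 'joint_torque': array([-2.20872180e-04, -5.27551746e+01, -1.26656268e+00, -1.53425735e+01,
       -5.25402557e-02,  6.64131498e-03,  1.62667666e-04]), 'tool_pos': array([ 0.2697723 , -0.56313153,  0.25992508]), 'eef_rot': array([ 9.75135961e-01,  2.21605578e-01, -2.67400808e-04, -8.67784318e-04]), 'contact_force': array([ 0.28435229, -0.11655597,  0.89415663]), 'moment': array([0.03945117, 0.0405132 , 0.05538759]), 'opening': 0.9988940555770839}
0.022
{'mtx': array([[493.48373347,   0.        , 314.17114314],
       [  0.        , 493.48373347, 238.04396589],
       [  0.        ,   0.        ,   1.        ]]), 'k1': -0.13498365474821594, 'extrinsics': array([[-0.02350084,  0.98521959, -0.16967639,  0.35077772],
       [-0.9996037 , -0.02052622,  0.01926427,  0.13678911],
       [ 0.01549672,  0.17006188,  0.98531153,  1.14784948],
       [ 0.
[... 1269 characters left out ...]
0.64 [0.5457 0.1025 0.054 ]
side camera [238.5 344.2] 0.75 [0.4463 0.0991 0.068 ]
side camera [260.3 303.1] 0.28 [0.5424 0.1928 0.068 ]
side pointer_stop [301.2 303.1] 0.87 [0.5363 0.2626 0.    ]
side plain_stop [227.3 298.6] 0.52 [ 0.5726 -0.0273 -0.    ]
side plain_stop [197.9 278.9] 0.34 [ 0.6438 -0.1669  0.    ]
side rail [258.8 302.5] 0.63 [0.5506 0.1069 0.    ]
side blower [301.  263.3] 0.84 [0.6305 0.2701 0.    ]
side blower [330.3 340.3] 0.29 [0.4452 0.3485 0.    ]
side jar [328.8 341.3] 0.74 [0.4431 0.3437 0.    ]
side jar [245.9 301.9] 0.27 [0.5566 0.0539 0.    ]
side photo_model [184.7 338.2] 0.58 [ 0.4703 -0.2561  0.    ]
side spare_model [236.9 260. ] 0.65 [0.6731 0.0253 0.    ]
```

```bash
python3 - <<'E'
import cv2
a=cv2.imread('pics/top0.png'); cv2.imwrite('pics/top0c.png',cv2.resize(a[150:350,180:447],(800,600),interpolation=cv2.INTER_CUBIC))
a=cv2.imread('pics/side0.png'); cv2.imwrite('pics/side0c.png',cv2.resize(a[150:350,190:457],(800,600),interpolation=cv2.INTER_CUBIC))
E
```

```text
(no output)
```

View pics/top0.png

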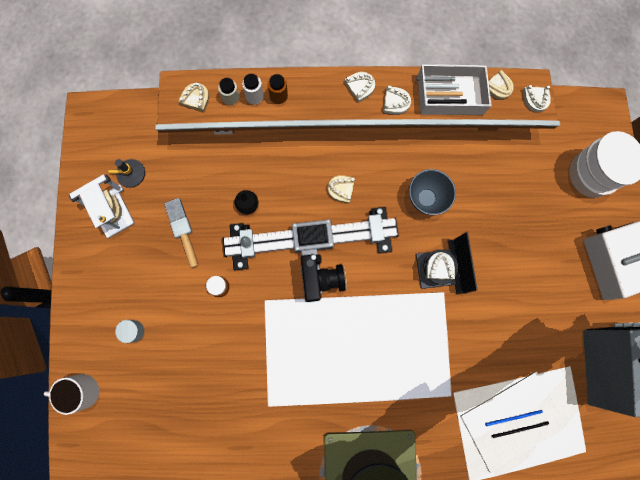

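View pics/top0c.png

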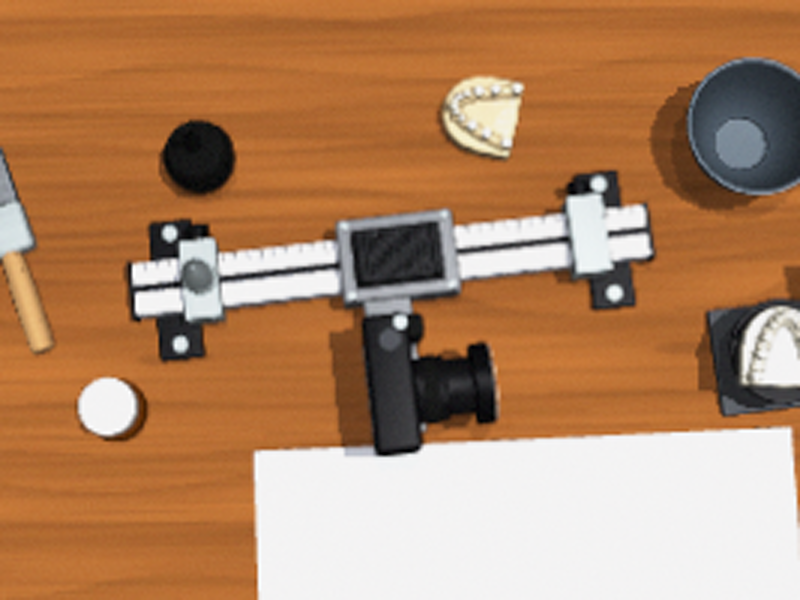

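View pics/side0c.png

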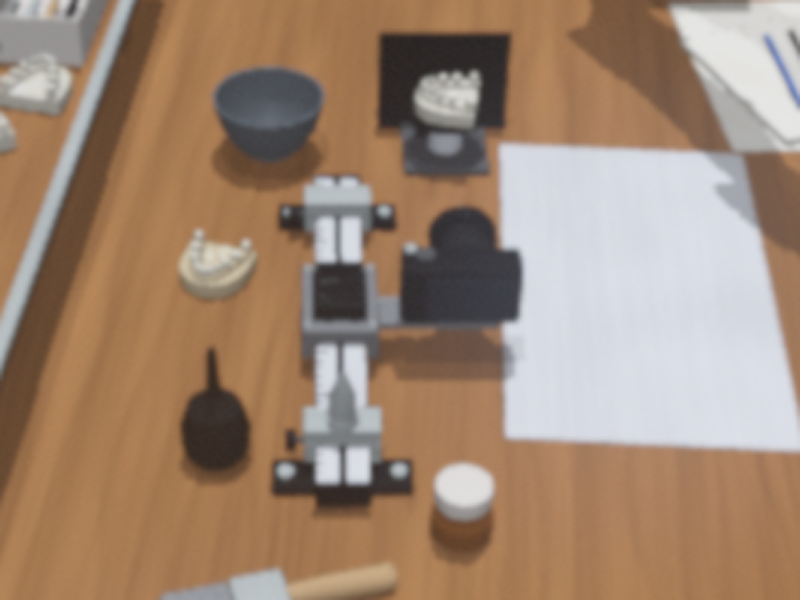

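```bash
cat > m.py <<'E'
from h import *
def c2p(p,off): return (off[0]+ (p[1]+.5)/3-.5, off[1]+(p[0]+.5)*267/800-.5)
T=(150,180)
def q(pts,z): return np.array([atz('top',c2p(p,T),z) for p in pts])
if __name__=='__main__':
    car=q([(338,222),(450,210),(460,293),(347,306)],.044)
    pl=q([(353,231),(438,222),(446,278),(357,288)],.056)
    ps=q([(179,241),(214,237),(222,316),(187,321)],.044)
    ns=q([(566,197),(602,192),(611,268),(574,275)],.044)
    for n,a in dict(car=car,pl=pl,ps=ps,ns=ns).items(): print(n,a.mean(0).round(4),[np.linalg.norm(a[i]-a[i-1]).round(4) for i in range(4)])
    re=q([(130,262),(135,320),(648,205),(652,258)],.028); A=re[:2].mean(0);B=re[2:].mean(0)
    print('rail',A,B,np.linalg.norm(A-B))
    d=ps.mean(0)-ns.mean(0); print('ang stops',np.degrees(np.arctan2(-d[0],d[1])), 'rail',np.degrees(np.arctan2(-(A-B)[0],(A-B)[1])))
    u=d/np.linalg.norm(d); print('car-stop',(ps.mean(0)-car.mean(0))@u,(car.mean(0)-ns.mean(0))@u, 'plate-car',(pl.mean(0)-car.mean(0))@u)
    # stop coords on ps->ns line lateral of car
    w=car.mean(0)-ns.mean(0); print('lat',w[:2]-u[:2]*(w@u))
    from scipy.spatial.transform import Rotation as R
    print(R.from_quat(get_state()['eef_rot']).as_matrix().round(4))
    # side px predictions
    for n,P in dict(pl=pl.mean(0),ps=ps.mean(0),ns=ns.mean(0)).items(): print(n,proj('side',P), ((proj('side',P)[::-1]-[190,150])*3).round())
E
python3 m.py
```

```text
car [0.5468 0.1183 0.044 ] [np.float64(0.0649), np.float64(0.0859), np.float64(0.0644), np.float64(0.0859)]
pl [0.5468 0.1186 0.056 ] [np.float64(0.0435), np.float64(0.0644), np.float64(0.0431), np.float64(0.067)]
ps [0.5338 0.2687 0.044 ] [np.float64(0.0617), np.float64(0.0268), np.float64(0.0609), np.float64(0.0266)]
ns [ 0.5629 -0.0269  0.044 ] [np.float64(0.0607), np.float64(0.0282), np.float64(0.0594), np.float64(0.029)]
rail [0.52790184 0.32302746 0.028     ] [ 0.56616212 -0.07756726  0.028     ] 0.40241766394595574
ang stops 5.635562444371869 rail 5.45569715538415
car-stop 0.15101386963016486 0.1460050759808402 plate-car 0.0003419196525412076
lat [-0.00181763 -0.00017936]
[[ 9.018e-01  4.321e-01  0.000e+00]
 [ 4.321e-01 -9.018e-01 -1.000e-04]
 [-0.000e+00  1.000e-04 -1.000e+00]]
pl [244.81884711 303.73925268] [341. 284.]
ps [289.4899183  304.08727333] [342. 418.]
ns [214.69623469 302.14985069] [336. 194.]
```

Emit:
jog_arm:
  rows:
    - [[0.02,-0.02,0],0.02]
    - [[0.06,-0.055,0.005],0.06]
    - [[0.1,-0.09,0.01],0.1]
    - [[0.14,-0.13,0.02],0.14]
    - [[0.18,-0.165,0.03],0.175]
    - [[0.22,-0.2,0.03],0.175]
    - [[0.26,-0.24,0.04],0.175]
    - [[0.3,-0.275,0.04],0.175]
    - [[0.34,-0.31,0.05],0.175]
    - [[0.38,-0.345,0.05],0.175]
    - [[0.42,-0.38,0.05],0.175]
    - [[0.46,-0.42,0.05],0.175]
    - [[0.5,-0.455,0.05],0.175]
    - [[0.54,-0.49,0.05],0.175]
    - [[0.58,-0.53,0.05],0.175]
    - [[0.62,-0.565,0.05],0.175]
    - [[0.66,-0.6,0.05],0.175]
    - [[0.69,-0.63,0.05],0.175]
    - [[0.715,-0.65,0.05],0.175]
    - [[0.726,-0.6605,0.05],0.175]
  gripper: 0

```text
clock: 2.77
tool_pos: [0.5483, 0.1232, 0.2233]
eef_rot: [0.999, 0.051, 0.001, -0.001]
contact_force: [-0.8, 0.2, -0.4]
opening: 0.006
```

```bash
python3 - <<'E'
from h import *
for c in ['top','side']:
    a=snap(c,c+'1')[:,:,::-1]; cv2.imwrite(f'pics/{c}1c.png',cv2.resize(a[150:350,190:457],(800,600),interpolation=cv2.INTER_CUBIC))
s=get_state();print(s['tool_pos'],s['q'],s['contact_force'])
E
```

```text
[0.54741888 0.12051786 0.2230919 ] [-0.33037435  0.65231359  0.05315547  1.81168873 -0.05265858  0.67803634
 -1.71752394] [-0.24755992 -0.04297259 -0.86208469]
```

View pics/side1c.png

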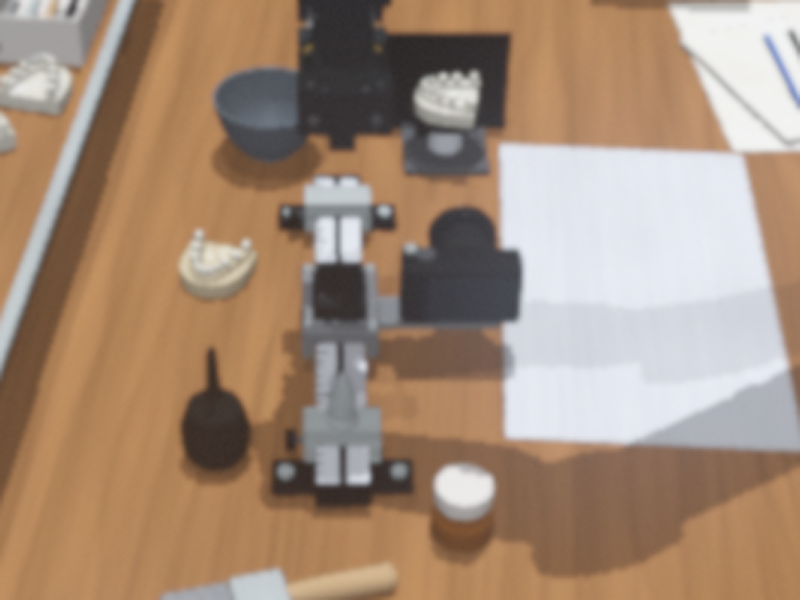

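Emit:
jog_arm:
  rows:
    - [[0,0,0.03],0]
    - [[0,0,0.07],0]
    - [[0,0,0.11],0]
    - [[0,0,0.14],0]
    - [[0,0,0.16],0]
    - [[0,0,0.175],0]
    - [[0,0,0.18],0]
    - [[0,0,0.18],0]
    - [[0,0,0.18],0]

```text
clock: 3.62
tool_pos: [0.5475, 0.1175, 0.0889]
eef_rot: [0.999, 0.048, 0.0, 0.0]
contact_force: [-0.6, 0.7, 0.7]
opening: 0.003
```

```bash
python3 - <<'E'
from h import *
for c in ['top','side']:
    a=snap(c,c+'2')[:,:,::-1]; cv2.imwrite(f'pics/{c}2c.png',cv2.resize(a[190:310,230:390],(800,600),interpolation=cv2.INTER_CUBIC))
s=get_state();print(s['tool_pos'],s['contact_force'])
E
```

```text
[0.54780071 0.11817056 0.08933448] [ 0.37523386 -0.32336263  0.21317399]
```

View pics/side2c.png

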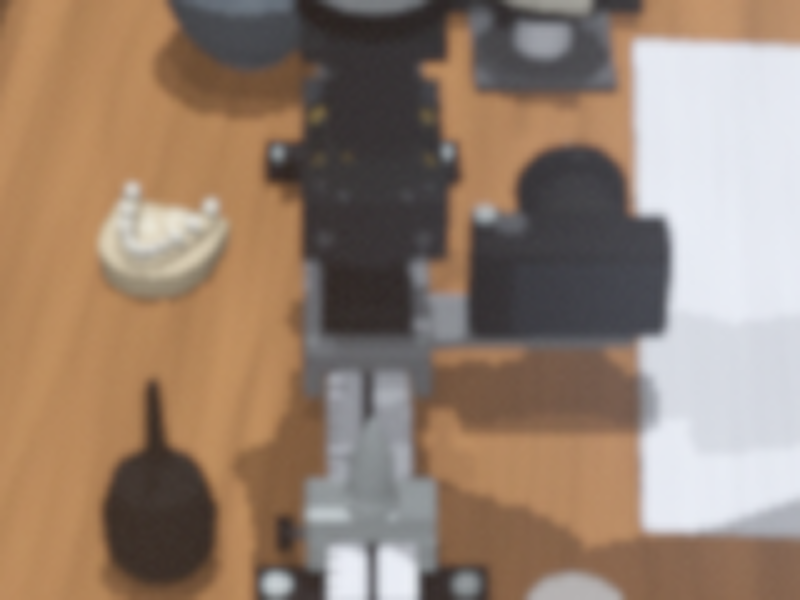

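View pics/top2c.png

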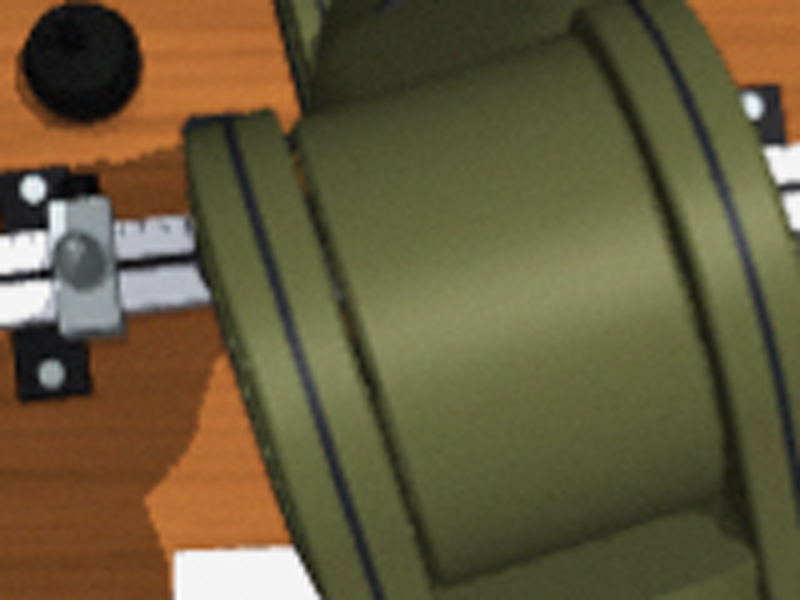

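Emit:
jog_arm:
  rows:
    - [[0,0,0.005],0]
    - [[0,0,0.01],0]
    - [[0,0,0.0145],0]
    - [[0,0,0.0145],0]
    - [[0,0,0.0145],0]
    - [[0,0,0.0145],0]

```text
clock: 4.22
tool_pos: [0.5471, 0.1184, 0.0773]
eef_rot: [0.999, 0.048, -0.0, 0.0]
contact_force: [0.2, -0.1, 0.1]
opening: 0.009
```

```bash
python3 - <<'E'
from h import *
s=get_state();print(s['tool_pos'],s['contact_force'])
E
```

```text
[0.54706474 0.11837978 0.07728137] [ 0.18042391 -0.14106955  0.11993136]
```

Emit:
jog_arm:
  rows:
    - [[0,0,0.002],0]
    - [[0,0,0.004],0]
    - [[0,0,0.006],0]
    - [[0,0,0.0075],0]
    - [[0,0,0.0075],0]
    - [[0,0,0.0075],0]
    - [[0,0,0.0075],0]

```text
clock: 4.8
tool_pos: [0.5473, 0.1184, 0.0727]
eef_rot: [0.999, 0.048, 0.0, -0.0]
contact_force: [-2.0, 0.4, 9.3]
opening: 0.004
```

```bash
python3 - <<'E'
from h import *
s=get_state();print(s['tool_pos'],s['contact_force'],s['moment'])
E
```

```text
[0.54733132 0.11842419 0.07268661] [-1.96968161  0.44602843  9.34468074] [-0.02106406  0.38227134 -0.07018792]
```

Emit:
jog_arm:
  rows:
    - [[0,-0.001,0],0]
    - [[0,-0.003,0],0]
    - [[0,-0.006,0],0]
    - [[0,-0.009,0],0]
    - [[0,-0.012,0],0]
    - [[0,-0.015,0],0]
    - [[0,-0.018,0],0]
    - [[0,-0.021,0],0]
    - [[0,-0.024,0],0]
    - [[0,-0.026,0],0]
    - [[0,-0.027,0],0]

```text
clock: 5.72
tool_pos: [0.5454, 0.1378, 0.0727]
eef_rot: [0.999, 0.048, 0.0, 0.0]
contact_force: [-1.3, -1.4, 9.6]
opening: 0.009
```

```bash
python3 - <<'E'
from h import *
s=get_state();print(s['tool_pos'],s['contact_force'],s['moment'])
for c in ['side']:
    a=snap(c,c+'3')[:,:,::-1]; cv2.imwrite(f'pics/{c}3c.png',cv2.resize(a[190:310,230:390],(800,600),interpolation=cv2.INTER_CUBIC))
E
```

```text
[0.54544413 0.13776223 0.07269067] [-1.33369274 -1.43932236  9.64880966] [-0.44217543  0.30043117  0.03753541]
```

View pics/side3c.png

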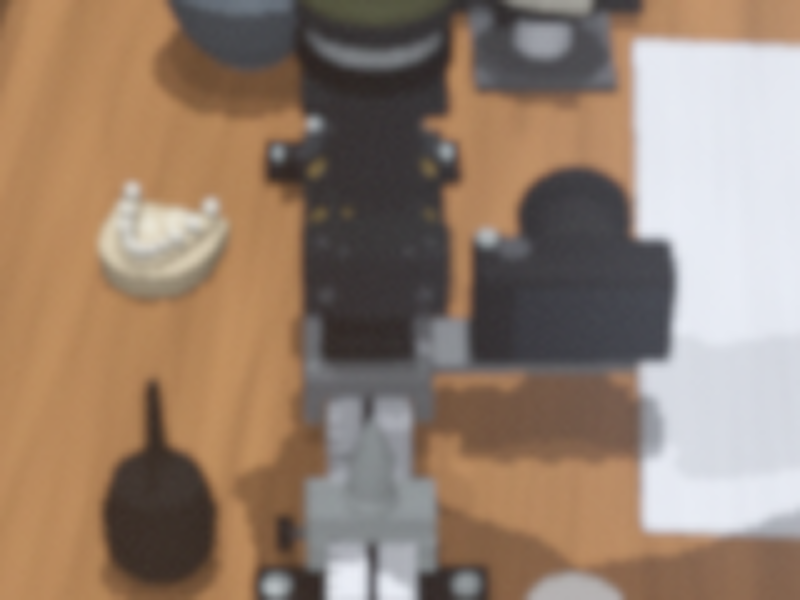

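Emit:
jog_arm:
  rows:
    - [[0,-0.002,0],0]
    - [[0,-0.006,0],0]
    - [[0,-0.011,0],0]
    - [[0,-0.016,0],0]
    - [[0,-0.021,0],0]
    - [[0,-0.026,0],0]
    - [[0,-0.031,0],0]
    - [[0,-0.036,0],0]
    - [[0,-0.041,0],0]
    - [[0,-0.046,0],0]
    - [[0,-0.051,0],0]
    - [[0,-0.056,0],0]
    - [[0,-0.061,0],0]
    - [[0,-0.066,0],0]
    - [[0,-0.07,0],0]
    - [[0,-0.074,0],0]
    - [[0,-0.077,0],0]
    - [[0,-0.079,0],0]
    - [[0,-0.08,0],0]

```text
clock: 7.35
tool_pos: [0.5396, 0.1977, 0.0727]
eef_rot: [0.999, 0.048, 0.0, 0.0]
contact_force: [-1.1, -2.0, 8.9]
opening: 0.004
```

```bash
python3 - <<'E'
from h import *
s=get_state();print(s['tool_pos'],s['contact_force'],s['moment'])
for c in ['side']:
    a=snap(c,c+'4')[:,:,::-1]; cv2.imwrite(f'pics/{c}4c.png',cv2.resize(a[190:310,230:390],(800,600),interpolation=cv2.INTER_CUBIC))
E
```

```text
[0.53964213 0.19766774 0.07271931] [-1.10071465 -1.9530706   8.93395719] [-0.44043978  0.29059248 -0.01780429]
```

View pics/side4c.png

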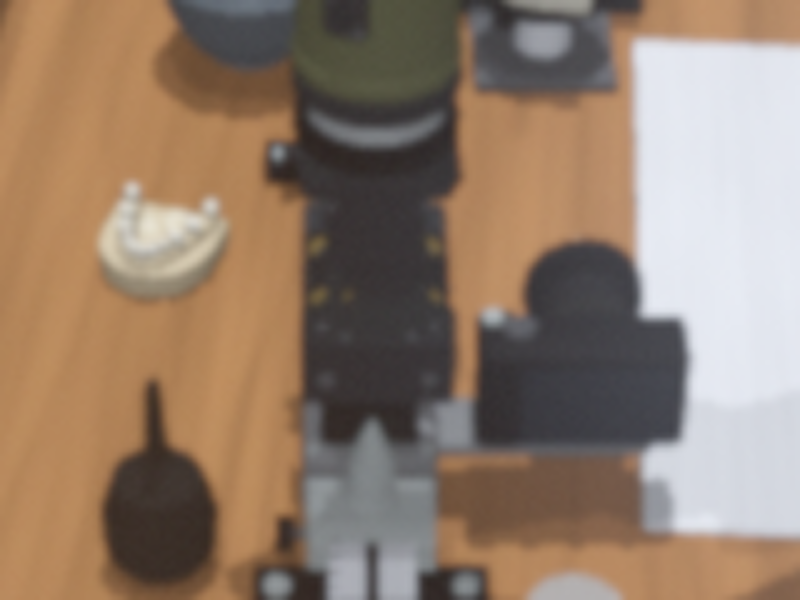

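Emit:
jog_arm:
  rows:
    - [[0,-0.001,0],0]
    - [[0,-0.0025,0],0]
    - [[0,-0.004,0],0]
    - [[0,-0.0055,0],0]
    - [[0,-0.007,0],0]
    - [[0,-0.0085,0],0]
    - [[0,-0.01,0],0]
    - [[0,-0.011,0],0]
    - [[0,-0.012,0],0]

```text
clock: 8.15
tool_pos: [0.5388, 0.2063, 0.0727]
eef_rot: [0.999, 0.048, 0.0, 0.0]
contact_force: [-1.3, -2.3, 9.7]
opening: 0.004
```

Emit:
jog_arm:
  rows:
    - [[0,-0.001,0],0]
    - [[0,-0.002,0],0]
    - [[0,-0.003,0],0]

```text
clock: 8.4
tool_pos: [0.5386, 0.2085, 0.0727]
eef_rot: [0.999, 0.048, 0.0, 0.001]
contact_force: [-2.0, -1.5, 9.1]
opening: 0.006
```

Still sliding freely at about 2 N; creep on.

Emit:
jog_arm:
  rows:
    - [[0,-0.001,0],0]
    - [[0,-0.002,0],0]
    - [[0,-0.003,0],0]
    - [[0,-0.003,0],0]

```text
clock: 8.73
tool_pos: [0.5384, 0.2103, 0.0727]
eef_rot: [0.999, 0.048, 0.0, 0.001]
contact_force: [-0.4, -2.8, 10.0]
opening: 0.005
```

Emit:
jog_arm:
  rows:
    - [[0,-0.001,0],0]
    - [[0,-0.002,0],0]
    - [[0,-0.003,0],0]
    - [[0,-0.003,0],0]

```text
clock: 9.07
tool_pos: [0.5384, 0.2106, 0.0727]
eef_rot: [0.999, 0.047, 0.0, 0.002]
contact_force: [-0.8, -5.9, 8.8]
opening: 0.006
```

Emit:
jog_arm:
  rows:
    - [[0,-0.001,0],0]
    - [[0,-0.002,0],0]
    - [[0,-0.002,0],0]
    - [[0,-0.002,0],0]

```text
clock: 9.4
tool_pos: [0.5385, 0.2115, 0.0726]
eef_rot: [0.999, 0.047, 0.0, 0.002]
contact_force: [-0.5, -6.4, 9.0]
opening: 0.005
```

```bash
python3 - <<'E'
from h import *
s=get_state();print(s['tool_pos'],s['contact_force'],s['moment'])
for c in ['side']:
    a=snap(c,c+'5')[:,:,::-1]; cv2.imwrite(f'pics/{c}5c.png',cv2.resize(a[210:310,230:363],(800,600),interpolation=cv2.INTER_CUBIC))
E
```

```text
[0.53845621 0.21153989 0.07262127] [-0.52176813 -6.43451818  9.02160165] [-1.44321009  0.0940496   0.01499815]
```

View pics/side5c.png

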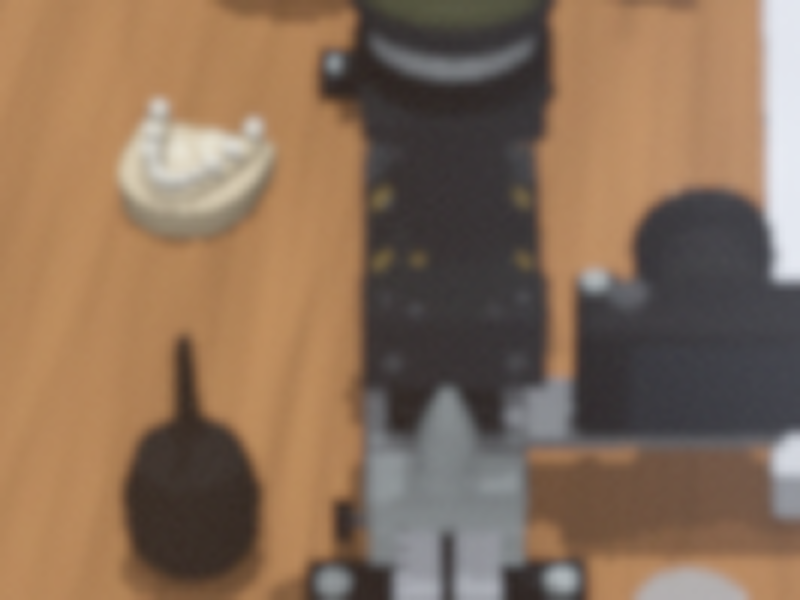

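Emit:
jog_arm:
  rows:
    - [[0,0,-0.004],0]
    - [[0,0,-0.01],0]
    - [[0,0,-0.02],0]
    - [[0,0,-0.04],0]
    - [[0,0,-0.07],0]
    - [[0,0,-0.11],0]
    - [[0,0,-0.15],0]
    - [[0,0,-0.19],0]
    - [[0,0,-0.22],0]
    - [[0,0,-0.23],0]
    - [[0,0,-0.23],0]

```text
clock: 10.37
tool_pos: [0.5385, 0.2165, 0.2463]
eef_rot: [0.999, 0.049, 0.002, -0.001]
contact_force: [0.1, 0.1, 0.1]
opening: 0.003
```

Emit:
jog_arm:
  rows:
    - [[-0.01,0.01,0],0]
    - [[-0.04,0.04,0],0]
    - [[-0.07,0.08,0],0]
    - [[-0.1,0.12,0],0]
    - [[-0.12,0.16,0],0]
    - [[-0.14,0.2,0],0]
    - [[-0.15,0.24,0],0]
    - [[-0.16,0.28,0],0]
    - [[-0.16,0.32,0],0]
    - [[-0.16,0.36,0],0]
    - [[-0.16,0.4,0],0]
    - [[-0.16,0.43,0],0]
    - [[-0.16,0.45,0],0]
    - [[-0.16,0.45,0],0]
    - [[-0.16,0.45,0],0]

```text
clock: 11.62
tool_pos: [0.45, -0.1319, 0.243]
eef_rot: [0.999, 0.048, -0.001, -0.001]
contact_force: [-0.1, 0.6, 0.3]
opening: 0.007
```

```bash
python3 - <<'E'
from h import *
s=get_state();print(s['clock'],s['tool_pos'],s['contact_force'])
for c in ['side','top']:
    a=snap(c,c+'6')[:,:,::-1]; cv2.imwrite(f'pics/{c}6c.png',cv2.resize(a[150:350,180:447],(800,600),interpolation=cv2.INTER_CUBIC))
E
```

```text
11.6167 [ 0.44998344 -0.13194899  0.24297861] [-0.09744828  0.55412397  0.30472199]
```

View pics/side6c.png

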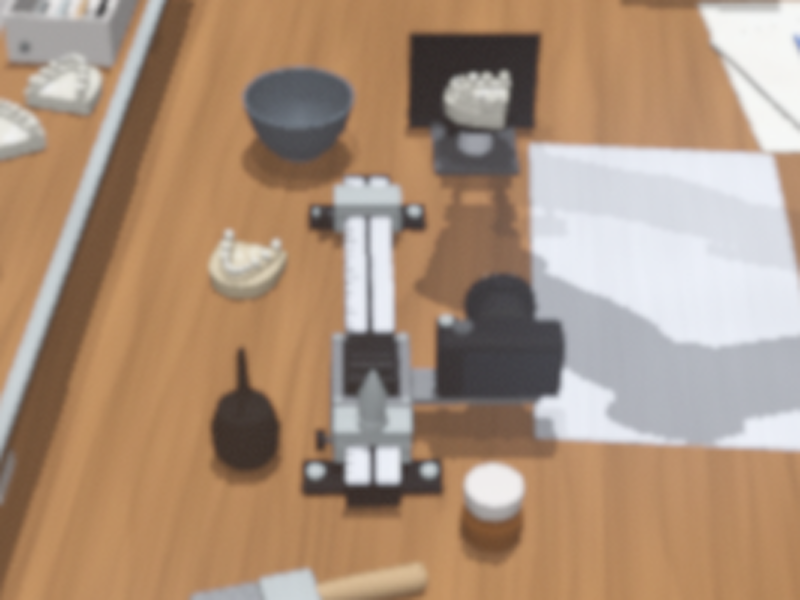

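View pics/top6c.png

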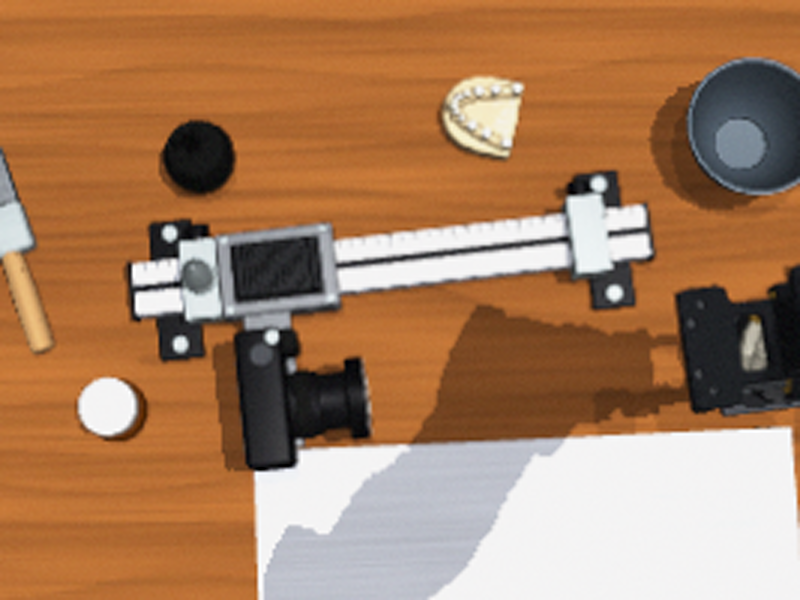

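```bash
python3 - <<'E'
import cv2
a=cv2.imread('pics/top6.png'); cv2.imwrite('pics/top6z.png',cv2.resize(a[218:263,230:290],(800,600),interpolation=cv2.INTER_NEAREST))
E
```

```text
(no output)
```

View pics/top6z.png

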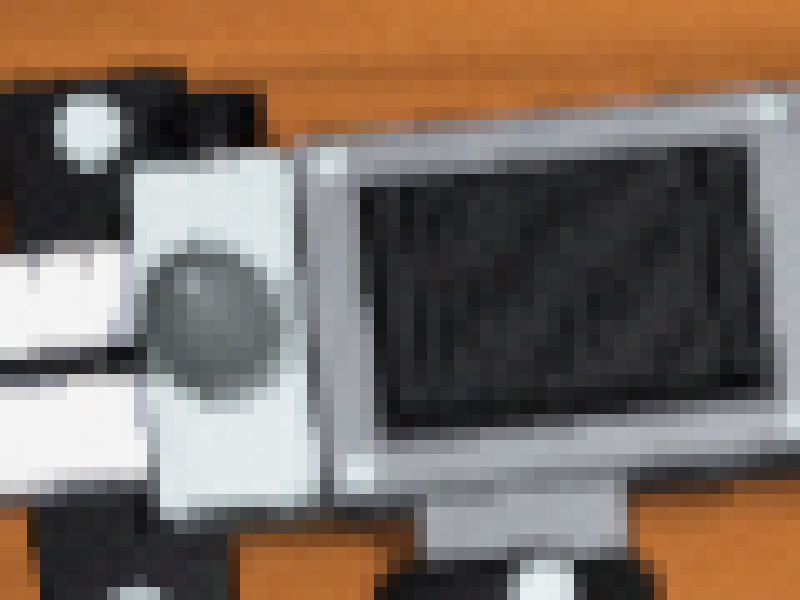

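```bash
python3 -c "
from h import *
print(workorder.finish_job(), get_state()['clock'])"
```

```text
the job is handed in; nothing more can be done
the job is handed in; nothing more can be done
```

The carriage now rests against the stop with the pointer pin, on the rail's +y side. The plate is released, and I handed the job in about 12 s into the 38 s limit.

- **Press:** I lowered the closed fingertips between the lips and pressed the plate. The force was about 9–10 N, which by the given spring figures is roughly 4–5 mm down.
- **Push:** I slid the carriage about 92 mm along the rail at about 2 N. At the stop the side force rose to about 6 N and the carriage stopped, while the fingertips slipped about 1 mm on the plate.
- **Release:** I lifted straight up and moved clear, over the rail's -y end. The contact force afterwards read close to zero.

**Last checks:** The enlarged top view shows no gap between carriage and stop beyond a dark line under a pixel wide (about 2 mm), so that is all the picture can resolve. The camera, the spare model, blower, jar and bowl look undisturbed in the pictures. I saw the photo model clear only in the side view, because the gripper partly hid it from above. I judged the plate's return from the lift and the force reading and did not measure it. No check failed or disagreed.

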